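Stand the corked sauna scent bottles on their matching coasters

ROBOT

A 7-joint arm with a two-finger parallel gripper is mounted at the origin on the work surface. World frame = base frame: x ahead of the robot, y to its left, z up, the work surface at z = 0. Lengths are in m, angles in rad, forces in N, time in s.
With the tool pointing down it reaches from about 0.4 to 0.85 m from the base axis. Payload 4.5 kg.
Tool frame: the origin (TCP) lies midway between the tips of the shut fingers; the grasp point (between the pads) lies 19 mm behind it; z points along the fingers, y is the direction in which the jaws open and shut (so a half turn about z gives the same grasp; the last joint's range is limited). The gripper opens to 88 mm and grips with 3 to 60 N. Pads are 18 mm wide; open, the fingers measure 123 mm over their backs; the gripper's body (75 mm by 187 mm) begins 45 mm behind the grasp point.
Start: joints at [-1.268, 0.689, -0.195, 1.565, 0.157, 0.902, -0.215], TCP at [0.166, 0.603, 0.239] pointing down, gripper open.
Joint ranges: [-3.01, 3.01], [-0.46, 2.08], [-1.47, 1.51], [0.13, 2.56], [-1, 4.14], [0.04, 2.09], [-2.66, 2.66]. Speed limits (rad/s): [2.57, 2.57, 3.14, 3.14, 3.14, 3.14, 3.14].

INTERFACE

Orientations are given as a unit quaternion [x, y, z, w].
In Python, from plant import get_state, snapshot, finish_job, find_in gives the robot as it stands.
- The arm moves only by the shell command python3 -m creep 'ROWS' [OPENING] [FORCE]. ROWS is JSON, one flat list of numbers, 6 for each row, row after row: the shift along the tool's x, y, z in mm, then the turn, a rotation vector about the tool's x, y, z in degrees. In form: [tx, ty, tz, wx, wy, wz, tx, ty, tz, wx, wy, wz, ...]. A call has 1 to 5 rows; each row shifts and turns the pose as measured when the row begins, along the tool's axes as they then stand; what a row does not reach is not made up. A row lasts 1/12 s, in which the tool goes at most 41.7 mm and 7.16 degrees, less where a joint would pass 70% of its speed; a pose out of reach is approached as far as the arm can. A call is refused whole if a number of a shift passes 41.7 or a number of a turn 7.16, either way. A call with a gripper value outside its range is refused whole. OPENING is the finger opening in mm, from 0 to 88.1, set as the call begins (- or left out, the last holds). The fingers move at their own pace and stop on an object; FORCE is the grip in N (left out, the last holds). Time passes only in rows, so rows that do not move let the fingers close. It gives the time, the measured TCP pose, the force and the opening at its end, in the units of the state.
- get_state(): the state, without advancing time (a new reading comes with each control period).
- snapshot(name): name is "side" or "top"; returns a dict with "color" (420x560x3 uint8, red, green, blue), "intrinsics" (3x3 intrinsics, pixels), "extrinsics" (4x4, takes a point from world to camera coordinates). Camera axes: x right, y down, z forward; pixel columns grow to the right and rows downward; lengths in m; the calibration is good to about 2 mm. A picture is of the moment at which its call begins. There is no depth.
- finish_job(): hands the job in, once; it reports no verdict.
Trained networks look in the newest picture that a camera, given by its name, has taken for a name from the list of things; names that differ only in an ending like _2 or _b are one class to them, and where a whole thing is asked for, a point or a joint stands for the part that bears it (a point fixed in the world has none). Each returns a list of dicts, best first, with "score" (0 to 1); they miss things now and then, are a little off and sometimes report something else, mostly with a low value. They report only what shows in the picture. A call takes as long as a camera call.
- find_in(thing, camera): "xy" ([column, row] in pixels, amid what is visible of it).
The state is a dict: "clock": time; "q": joint angles; "qd": joint speeds; "joint_torque": joint torques, N m; "tool_pos": TCP position; "eef_rot": TCP orientation; "contact_force": force on the tool from outside, world axes, zero at the start; "moment": the same for the moment, N m; "opening": opening from 0.0 (shut) to 1.0 (fully open).
Only numpy, scipy, OpenCV 4.12 (cv2) and the standard library are available. Lean on these libraries where they do the work, as an engineer would, in place of code of your own. Each camera call takes 0.05 s, during which the arm holds its last target.

TASK

Stand each of the four cork-stoppered scent bottles upright in the middle of the round wooden coaster whose pad has the colour of its glass (green on green, amber on amber, blue on blue, milky white on white), so that its base is wholly on the coloured pad. Carry them one after another and set each down without dropping it or tipping it over. Leave the two bottles with black screw caps where they are.

Things in the scene. Friction and masses are not known exactly. Their poses are not given: they have to be found in the camera images.
- green_corked: Loose opaque green glass bottle with a natural cork stopper (19 mm across, light brown). Upright, round: straight body 44 mm in diameter from the base up to 70 mm, then shoulder and neck, 99 mm high in all, 0.10 to 0.20 kg, rigid. Origin: centre of its underside; z up along the bottle. Grip the straight body, fingers from above.
- amber_corked: Loose opaque amber (orange) glass bottle with a natural cork stopper (19 mm across, light brown). Upright, round: straight body 44 mm in diameter from the base up to 70 mm, then shoulder and neck, 99 mm high in all, 0.10 to 0.20 kg, rigid. Origin: centre of its underside; z up along the bottle. Grip the straight body, fingers from above.
- blue_corked: Loose opaque blue glass bottle with a natural cork stopper (19 mm across, light brown). Upright, round: straight body 44 mm in diameter from the base up to 70 mm, then shoulder and neck, 99 mm high in all, 0.10 to 0.20 kg, rigid. Origin: centre of its underside; z up along the bottle. Grip the straight body, fingers from above.
- white_corked: Loose opaque milky white glass bottle with a natural cork stopper (19 mm across, light brown). Upright, round: straight body 44 mm in diameter from the base up to 70 mm, then shoulder and neck, 99 mm high in all, 0.10 to 0.20 kg, rigid. Origin: centre of its underside; z up along the bottle. Grip the straight body, fingers from above.
- green_coaster: Round ash-wood coaster, 86 mm in diameter, 10 mm thick, fixed to the ledge, with a flat round green pad 72 mm in diameter in the middle of its top. Origin: centre of its underside, on the ledge; the top where a bottle stands is 10 mm above it.
- amber_coaster: Round ash-wood coaster, 86 mm in diameter, 10 mm thick, fixed to the ledge, with a flat round amber (orange) pad 72 mm in diameter in the middle of its top. Origin: centre of its underside, on the ledge; the top where a bottle stands is 10 mm above it.
- blue_coaster: Round ash-wood coaster, 86 mm in diameter, 10 mm thick, fixed to the ledge, with a flat round blue pad 72 mm in diameter in the middle of its top. Origin: centre of its underside, on the ledge; the top where a bottle stands is 10 mm above it.
- white_coaster: Round ash-wood coaster, 86 mm in diameter, 10 mm thick, fixed to the ledge, with a flat round white pad 72 mm in diameter in the middle of its top. Origin: centre of its underside, on the ledge; the top where a bottle stands is 10 mm above it.
- green_capped: Loose opaque green glass bottle with a black plastic screw cap (26 mm across). Upright, round: straight body 44 mm in diameter from the base up to 70 mm, then shoulder and neck, 99 mm high in all, 0.10 to 0.20 kg, rigid. Origin: centre of its underside; z up along the bottle. Grip the straight body, fingers from above. A bystander: it stays where it is.
- amber_capped: Loose opaque amber (orange) glass bottle with a black plastic screw cap (26 mm across). Upright, round: straight body 44 mm in diameter from the base up to 70 mm, then shoulder and neck, 99 mm high in all, 0.10 to 0.20 kg, rigid. Origin: centre of its underside; z up along the bottle. Grip the straight body, fingers from above. A bystander: it stays where it is.

How it is judged:
At the end, for the whole second after the job is handed in: Each corked bottle stands upright (within 0.08 rad) on the coaster of its own colour, its axis within 15 mm of the coaster's centre and its base 6 to 14 mm above the ledge (resting on the coaster's top), at rest and released by the fingers (horizontal distance between green_corked and green_coaster below 0.015 m and z of green_corked in the frame of green_coaster between 0.006 and 0.014 m and angle between each of green_corked, amber_corked, blue_corked, white_corked's own z axis and vertical below 0.08 rad and linear speed of each of green_corked, amber_corked, blue_corked, white_corked below 0.02 m/s and contact force between the fingers and green_corked below 0.05 N and horizontal distance between amber_corked and amber_coaster below 0.015 m and z of amber_corked in the frame of amber_coaster between 0.006 and 0.014 m and contact force between the fingers and amber_corked below 0.05 N and horizontal distance between blue_corked and blue_coaster below 0.015 m and z of blue_corked in the frame of blue_coaster between 0.006 and 0.014 m and contact force between the fingers and blue_corked below 0.05 N and horizontal distance between white_corked and white_coaster below 0.015 m and z of white_corked in the frame of white_coaster between 0.006 and 0.014 m and contact force between the fingers and white_corked below 0.05 N); the robot touches nothing.
It fails at once if a corked bottle tips over (more than 40 degrees) (angle between any of green_corked, amber_corked, blue_corked, white_corked's own z axis and vertical above 0.7 rad).
It fails at once if a corked bottle is dropped (out of the fingers with its base more than 40 mm above the ledge) ((height (world z) of green_corked above 0.04 m and contact force between the fingers and green_corked below 0.01 N) or (height (world z) of amber_corked above 0.04 m and contact force between the fingers and amber_corked below 0.01 N) or (height (world z) of blue_corked above 0.04 m and contact force between the fingers and blue_corked below 0.01 N) or (height (world z) of white_corked above 0.04 m and contact force between the fingers and white_corked below 0.01 N)).
It fails at once if a bottle with a black cap is moved by more than 20 mm or tipped (distance of any of green_capped, amber_capped from where it was at the start of the episode above 0.02 m or angle between any of green_capped, amber_capped's own z axis and vertical above 0.35 rad).
It also fails if it takes over 106 s, if anything falls off the work surface, if the arm or the gripper's body presses on something with over 40 N, if the wrist force passes 120 N, or if a joint passes its speed limit or range.

## Working session

There is one attempt and no reset: what is moved stays moved. The work goes in short steps, Python scripts to look and compute and a shell command to move; the robot and the scene stay as the last step left them, time stands still between calls to the robot, and variables do not carry over. Pictures are saved under pics/ and viewed, and the job is handed in when it is done.

```bash
mkdir -p pics; ls
python3 - <<'E'
from plant import *
import cv2
s=get_state();print({k:s[k] for k in('clock','tool_pos','eef_rot','contact_force','opening')})
for c in('top','side'):
    p=snapshot(c);cv2.imwrite(f'pics/{c}0.png',p['color'][:,:,::-1]);print(p['intrinsics'],p['extrinsics'])
    for n in ['green_corked','amber_corked','blue_corked','white_corked','green_coaster','amber_coaster','blue_coaster','white_coaster','green_capped','amber_capped']:
        print(c,n,[(r['xy'],round(r['score'],2)) for r in find_in(n,c)][:3])
E
```

```text
pics
{'clock': 0.0, 'tool_pos': array([0.1658939 , 0.60193888, 0.23791299]), 'eef_rot': array([ 1.33959996e-01,  9.90986327e-01, -9.04252172e-04, -4.47455268e-05]), 'contact_force': array([ 0.25430185, -0.47392335,  0.01257086]), 'opening': 1.0012677987661363}
[[419.0594148    0.         282.90848111]
 [  0.         419.0594148  207.88306084]
 [  0.           0.           1.        ]] [[-0.0012732  -0.99974333  0.02261967 -0.01016814]
 [-0.98886449 -0.00210741 -0.1488038   0.54445973]
 [ 0.14881328 -0.02255724 -0.988608    0.89005171]
 [ 0.          0.          0.          1.        ]]
top green_corked [([206.3, 248.8], 0.87)]
top amber_corked [([353.0, 248.3], 0.86)]
top blue_corked [([153.9, 185.7], 0.9)]
top white_corked [([347.1, 181.9], 0.65)]
top green_coaster [([223.7, 177.6], 0.92)]
top amber_coaster [([392.8, 178.9], 0.82)]
top blue_coaster [([125.6, 251.6], 0.84), ([208.8, 247.9], 0.47)]
top white_coaster [([273.4, 249.0], 0.82), ([285.3, 180.7], 0.17)]
top green_capped [([452.5, 260.2], 0.61)]
top amber_capped [([286.7, 181.4], 0.94)]
[[431.15472782   0.         278.31246807]
 [  0.         431.15472782 212.3350487 ]
 [  0.           0.           1.        ]] [[ 0.92897025 -0.3700001  -0.01068663 -0.48209745]
 [-0.22457171 -0.54041859 -0.81087317  0.15275917]
 [ 0.2942479   0.75567697 -0.58512434  0.85368751]
 [ 0.          0.          0.          1.        ]]
side green_corked [([231.6, 187.9], 0.92)]
side amber_corked [([285.4, 271.4], 0.86), ([343.9, 243.8], 0.16)]
side blue_corked [([266.5, 151.6], 0.93)]
side white_corked [([343.5, 245.1], 0.71)]
side green_coaster [([294.8, 193.6], 0.8)]
side amber_coaster [([380.9, 297.9], 0.84)]
side blue_coaster [([205.8, 166.4], 0.56)]
side white_coaster [([247.9, 229.9], 0.83), ([266.8, 151.8], 0.21)]
side green_capped [([309.7, 358.4], 0.84)]
side amber_capped [([313.3, 210.0], 0.81)]
```

View pics/top0.png

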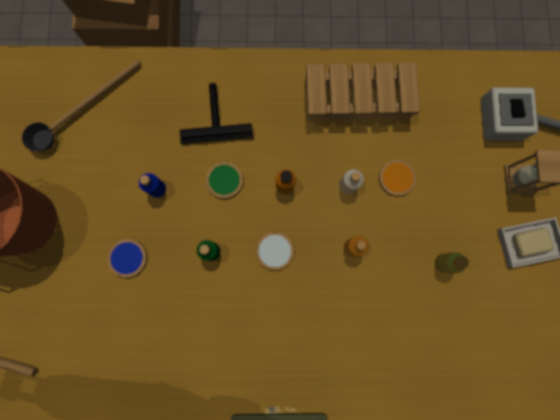

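View pics/side0.png

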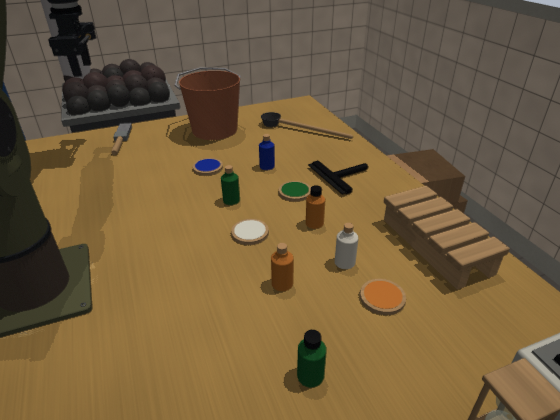

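The pictures show the four corked bottles, the two capped bottles and the four pads. In the top view the corks are near (145,180) for blue, (204,250) for green, (356,177) for white and (362,246) for amber. Next I'll enlarge the top view to refine these.

```bash
cat > h.py <<'E'
from plant import *
import numpy as np, cv2
from scipy.spatial.transform import Rotation as R
def ray(p,uv):
    K,E=p['intrinsics'],p['extrinsics'];Rm,t=E[:3,:3],E[:3,3]
    d=Rm.T@np.linalg.solve(K,[uv[0],uv[1],1.]);return -Rm.T@t,d
def atz(p,uv,z):
    c,d=ray(p,uv);return (c+d*(z-c[2])/d[2])[:2]
def proj(p,X):
    x=p['extrinsics'][:3,:3]@np.asarray(X)+p['extrinsics'][:3,3];x=p['intrinsics']@x;return x[:2]/x[2]
def plan(xy,z,yaw=None):
    """tool-frame shift (mm) and turn (deg) to TCP at xy,z pointing down, jaw y axis at world yaw (deg, mod 180)"""
    s=get_state();r=R.from_quat(s['eef_rot']);
    y=r.as_matrix()[:,1];cur=np.degrees(np.arctan2(y[1],y[0]))
    if yaw is None: yaw=cur
    else: yaw=cur+(yaw-cur+90)%180-90
    a=np.radians(yaw);Y=np.array([np.cos(a),np.sin(a),0]);Z=np.array([0,0,-1.]);X=np.cross(Y,Z)
    tgt=R.from_matrix(np.column_stack([X,Y,Z]))
    w=(r.inv()*tgt).as_rotvec(degrees=True)
    sh=r.inv().apply(np.array([xy[0],xy[1],z])-s['tool_pos'])*1000
    print('t',round(s['clock'],2),'pos',s['tool_pos'].round(4),'jawyaw',round(cur,1),'F',s['contact_force'].round(1),'op',round(s['opening']*88.1,1),'| shift',sh.round(1),'turn',w.round(1))
E
python3 - <<'E'
from h import *
p={c:snapshot(c) for c in('top','side')}
print(proj(p['top'],get_state()['tool_pos']),proj(p['side'],get_state()['tool_pos']))
hsv=cv2.cvtColor(p['top']['color'],cv2.COLOR_RGB2HSV)
for n,uv in dict(green=(224,181),amber=(398,178),blue=(127,258),white=(275,252)).items():
    lab=cv2.cvtColor(p['top']['color'],cv2.COLOR_RGB2LAB).astype(int)
    ref=np.median(lab[uv[1]-3:uv[1]+4,uv[0]-3:uv[0]+4].reshape(-1,3),axis=0)
    m=(np.abs(lab-ref).sum(2)<30).astype(np.uint8)
    k,L,st,ce=cv2.connectedComponentsWithStats(m);i=L[uv[1],uv[0]]
    P=np.array([atz(p['top'],q[::-1],.01) for q in np.argwhere(L==i)])
    print(n,ce[i].round(1),'xy',atz(p['top'],ce[i],.01).round(4),'ext',np.ptp(P,axis=0).round(3),'z-proj side',proj(p['side'],[*atz(p['top'],ce[i],.01),.01]).round(1))
im=p['top']['color'][150:280,100:480,::-1]
im=cv2.resize(im,None,fx=4,fy=4,interpolation=cv2.INTER_CUBIC)
im=cv2.convertScaleAbs(im,alpha=1.6)
cv2.imwrite('pics/zl.png',im[:,:800]);cv2.imwrite('pics/zr.png',im[:,720:])
E
```

```text
[-99.77550429 424.3271762 ] [82.43880702 69.43569875]
green [223.7 179.4] xy [0.6154 0.1262] ext [0.069 0.067] z-proj side [294.7 188.7]
amber [278.  230.5] xy [0.4969 0.0006] ext [0.848 1.36 ] z-proj side [269.3 226.5]
blue [126.  257.7] xy [0.4357 0.3405] ext [0.064 0.067] z-proj side [207.2 164.4]
white [274.4 250.5] xy [0.4516 0.0087] ext [0.07 0.07] z-proj side [249.5 229.2]
```

View pics/zl.png

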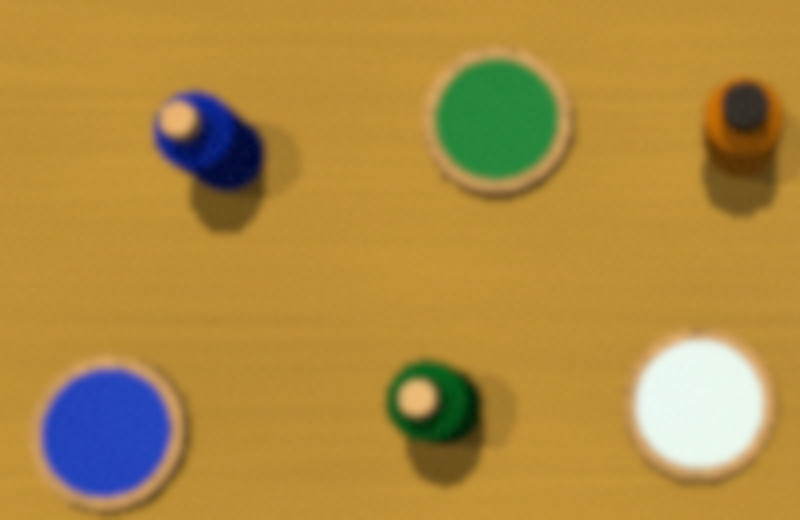

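View pics/zr.png

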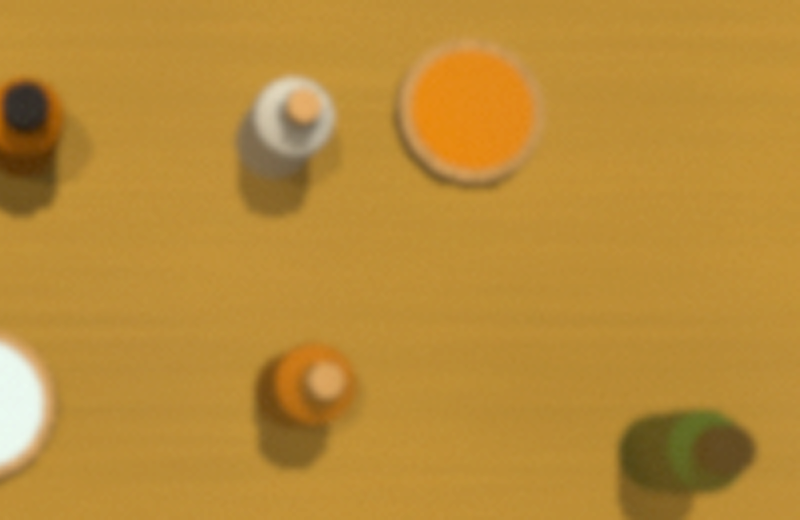

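Run:
```python
from h import *
p={c:snapshot(c) for c in('top','side')}
im=p['side']['color'].copy()
for n,uv in dict(blue=(144.6,179.6),green=(203.9,249.1),white=(355.6,176.1),amber=(360.9,244.9),amberCap=(285.9,176.1),greenCap=(460.6,262.1)).items():
    a=atz(p['top'],uv,.099);print(n,a.round(4),'r',np.hypot(*a).round(3))
    for z in(0,.099): cv2.circle(im,tuple(int(round(t)) for t in proj(p['side'],[*a,z])),1,(255,0,0),-1)
for n,uv in dict(green=(223.6,179.2),amber=(398.1,177.2),blue=(126.3,257.6),white=(274.6,250.3)).items():
    a=atz(p['top'],uv,.01);print(n,'coaster',a.round(4),'r',np.hypot(*a).round(3))
    for r in(.036,.043):
      for t in np.linspace(0,6.28,24):
        q=proj(p['side'],[a[0]+r*np.cos(t),a[1]+r*np.sin(t),.01]);im[int(round(q[1])),int(round(q[0]))]=(255,0,0)
o=cv2.resize(im[130:400,180:420,::-1],None,fx=2.2,fy=2.2,interpolation=cv2.INTER_CUBIC);cv2.imwrite('pics/chk.png',cv2.convertScaleAbs(o,alpha=1.4))
```

```text
blue [0.5948 0.28  ] r 0.657
green [0.4503 0.1529] r 0.475
white [ 0.604  -0.1624] r 0.625
amber [ 0.4588 -0.1694] r 0.489
amberCap [ 0.6034 -0.015 ] r 0.604
greenCap [ 0.4235 -0.3748] r 0.566
green coaster [0.6159 0.1264] r 0.629
amber coaster [ 0.6222 -0.2799] r 0.682
blue coaster [0.4359 0.3399] r 0.553
white coaster [0.4521 0.0083] r 0.452
```

View pics/chk.png

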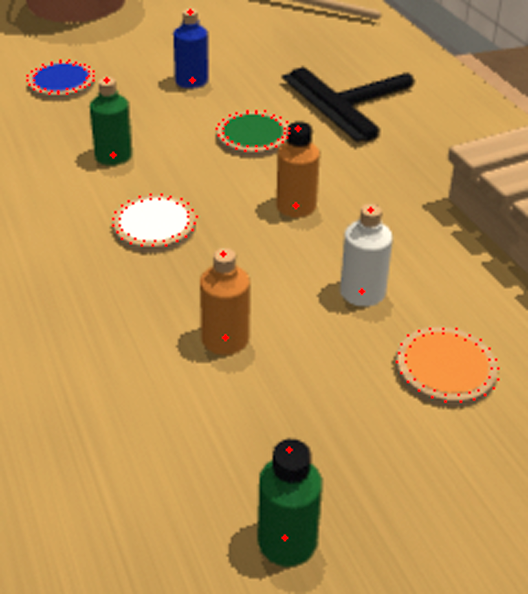

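Checking the top-view positions by projecting them into the side view, all four coasters match their outlines and all six bottles line up. The bucket is close to the first leg, so I'll locate it before moving.

Run:
```python
from h import *
p={c:snapshot(c) for c in('top','side')}
print('base front',atz(p['side'],(215,136),0),atz(p['side'],(190,125),0),atz(p['side'],(238,128),0))
for h in(.1,.15,.2,.25): print(h,'rim side L/R/front',[atz(p['side'],q,h).round(2) for q in((181,85),(240,85),(212,95))],'top rim edge',[atz(p['top'],q,h).round(2) for q in((20,210),(55,215))])
plan((.38,.34),.26,45)
plan((.45,.34),.26,0)
plan((.5948,.280),.15,0)
```

```text
base front [0.50860223 0.53164434] [0.45165425 0.64844531] [0.59610082 0.56082781]
0.1 rim side L/R/front [array([0.46, 0.77]), array([0.65, 0.68]), array([0.53, 0.63])] top rim edge [array([0.53, 0.53]), array([0.52, 0.46])]
0.15 rim side L/R/front [array([0.44, 0.62]), array([0.61, 0.55]), array([0.51, 0.5 ])] top rim edge [array([0.52, 0.5 ]), array([0.51, 0.43])]
0.2 rim side L/R/front [array([0.41, 0.48]), array([0.57, 0.41]), array([0.48, 0.37])] top rim edge [array([0.52, 0.47]), array([0.51, 0.41])]
0.25 rim side L/R/front [array([0.39, 0.33]), array([0.53, 0.27]), array([0.45, 0.23])] top rim edge [array([0.51, 0.44]), array([0.5 , 0.38])]
t 1.4 pos [0.1659 0.6026 0.2387] jawyaw 74.6 F [-0.4 -0.3 -1.1] op 88.3 | shift [-276.1 -196.3  -21.3] turn [ 0.   0.  29.6]
t 1.4 pos [0.1659 0.6026 0.2387] jawyaw 74.6 F [-0.4 -0.3 -1.1] op 88.3 | shift [-343.6 -177.7  -21.3] turn [ 0.   0.  74.6]
t 1.4 pos [0.1659 0.6026 0.2387] jawyaw 74.6 F [-0.4 -0.3 -1.1] op 88.3 | shift [-499.1 -197.1   88.7] turn [ 0.   0.  74.6]
```

```bash
python3 -m creep '[-31,-22,-3,0,0,0,-31,-22,-3,0,0,0,-31,-22,-3,0,0,0,-31,-22,-3,0,0,0,-31,-22,-3,0,0,0]' 88 20 && python3 -m creep '[-31,-22,0,0,0,0,-31,-22,0,0,0,0,-31,-22,0,0,0,0,-31,-22,0,0,0,0,0,0,0,0,0,7]'
python3 - <<'E'
from h import *
plan((.38,.34),.26,0)
E
```

```text
clock: 1.82
tool_pos: [0.2804, 0.4599, 0.252]
eef_rot: [0.124, 0.992, 0.004, -0.004]
contact_force: [0.8, -0.9, -0.1]
opening: 1.0
clock: 2.23
tool_pos: [0.39, 0.3296, 0.2517]
eef_rot: [0.191, 0.982, 0.003, -0.001]
contact_force: [0.4, -1.1, 0.4]
opening: 0.997
t 2.23 pos [0.39   0.3296 0.2517] jawyaw 68.0 F [ 0.4 -1.1  0.4] op 87.9 | shift [13.2  6.  -8.3] turn [ 0.1 -0.3 68. ]
```

Next I'll turn the jaw to yaw 0.

```bash
python3 -m creep '[0,0,0,0,0,7,0,0,0,0,0,7,0,0,0,0,0,7,0,0,0,0,0,7,0,0,0,0,0,7]' && python3 -m creep '[0,0,0,0,0,7,0,0,0,0,0,7,0,0,0,0,0,7,0,0,0,0,0,7,0,0,0,0,0,6]'
python3 - <<'E'
from h import *
plan((.5948,.280),.15,0)
E
```

```text
clock: 2.65
tool_pos: [0.3949, 0.324, 0.2525]
eef_rot: [0.48, 0.877, 0.003, -0.001]
contact_force: [-0.6, -0.2, 0.1]
opening: 1.003
clock: 3.07
tool_pos: [0.3953, 0.3244, 0.2533]
eef_rot: [0.721, 0.693, 0.004, -0.002]
contact_force: [0.1, -0.2, 0.3]
opening: 1.003
t 3.07 pos [0.3953 0.3244 0.2533] jawyaw -2.3 F [ 0.1 -0.2  0.3] op 88.3 | shift [-37.2 201.  103.3] turn [ 0.1 -0.5 -2.3]
```

```bash
python3 -m creep '[-6,33,15,0,0,-2,-6,33,15,0,0,0,-6,33,15,0,0,0,-6,33,15,0,0,0,-6,33,15,0,0,0]' && python3 -m creep '[-6,33,15,0,0,0,0,0,0,0,0,0]'
python3 - <<'E'
from h import *
plan((.5948,.280),.15,0)
E
```

```text
clock: 3.48
tool_pos: [0.5579, 0.302, 0.1791]
eef_rot: [0.704, 0.71, 0.006, -0.006]
contact_force: [-0.0, 0.3, 0.3]
opening: 0.998
clock: 3.65
tool_pos: [0.598, 0.2919, 0.1599]
eef_rot: [0.706, 0.708, 0.006, -0.004]
contact_force: [1.3, -0.5, 0.4]
opening: 0.999
t 3.65 pos [0.598  0.2919 0.1599] jawyaw 0.2 F [ 1.3 -0.5  0.4] op 88.0 | shift [-12.   -3.2   9.8] turn [ 0.2 -0.7  0.2]
```

```bash
python3 -m creep '[-12,-3,10,0.2,-0.7,0,0,0,0,0,0,0,0,0,0,0,0,0]'
python3 - <<'E'
from h import *
plan((.5948,.280),.043,0)
for c in('top','side'):
    p=snapshot(c); im=p['color'][120:280,60:300] if c=='top' else p['color'][80:240,160:400]
    cv2.imwrite(f'pics/a_{c}.png',cv2.convertScaleAbs(cv2.resize(im[:,:,::-1],None,fx=3,fy=3),alpha=1.5))
E
```

```text
clock: 3.9
tool_pos: [0.5946, 0.278, 0.1473]
eef_rot: [0.706, 0.708, -0.001, -0.001]
contact_force: [0.0, -0.2, 0.1]
opening: 0.998
t 3.9 pos [0.5946 0.278  0.1473] jawyaw 0.1 F [ 0.  -0.2  0.1] op 87.9 | shift [  2.2   0.5 104.3] turn [-0.2  0.1  0.1]
```

View pics/a_side.png

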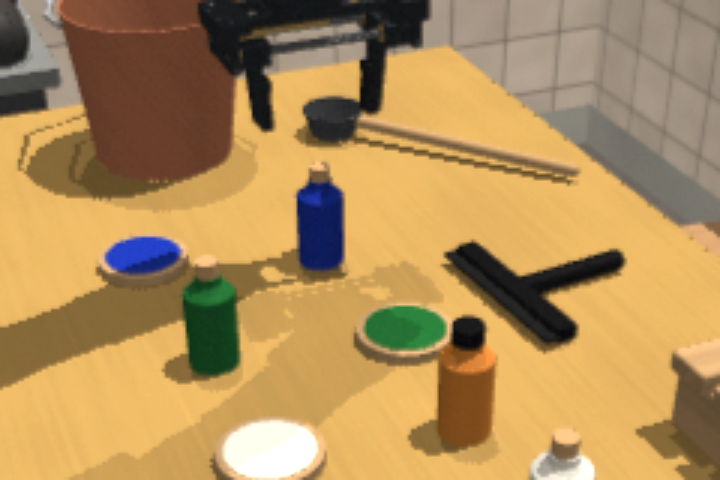

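The gripper sits over the blue bottle: its fingers, at columns 262 and 372 of the crop, straddle the cork at 318. I'll descend and grip.

```bash
python3 -m creep '[2,0,28,0,0,0,0,0,28,0,0,0,0,0,28,0,0,0,0,0,15,0,0,0,0,0,0,0,0,0]'
python3 - <<'E'
from h import *
plan((.5948,.280),.043,0)
E
```

```text
clock: 4.42
tool_pos: [0.5939, 0.2873, 0.0528]
eef_rot: [0.704, 0.711, 0.005, -0.0]
contact_force: [0.4, -0.8, -0.9]
opening: 0.998
t 4.42 pos [0.5939 0.2873 0.0528] jawyaw 0.6 F [ 0.4 -0.8 -0.9] op 87.9 | shift [-7.4  0.8  9.7] turn [ 0.4 -0.4  0.6]
```

```bash
python3 -m creep '[-7,1,9,0.4,-0.4,0.6,0,0,0,0,0,0,0,0,0,0,0,0]'
python3 - <<'E'
from h import *
plan((.5948,.280),.043,0)
E
```

```text
clock: 4.67
tool_pos: [0.5947, 0.2823, 0.0459]
eef_rot: [0.707, 0.708, 0.001, -0.001]
contact_force: [0.8, -0.1, 0.4]
opening: 1.0
t 4.67 pos [0.5947 0.2823 0.0459] jawyaw 0.1 F [ 0.8 -0.1  0.4] op 88.1 | shift [-2.4  0.1  2.9] turn [ 0.  -0.1  0.1]
```

```bash
python3 -m creep '[-2,0,3,0,0,0,0,0,0,0,0,0]' && python3 -m creep '[0,0,0,0,0,0,0,0,0,0,0,0,0,0,0,0,0,0,0,0,0,0,0,0,0,0,0,0,0,0]' 20 25
python3 - <<'E'
from h import *
plan((.5948,.280),.043,0)
E
```

```text
clock: 4.83
tool_pos: [0.5959, 0.2806, 0.0449]
eef_rot: [0.707, 0.708, 0.002, 0.0]
contact_force: [-0.4, 0.5, -0.1]
opening: 1.001
clock: 5.25
tool_pos: [0.5976, 0.2811, 0.0474]
eef_rot: [0.707, 0.707, 0.005, 0.001]
contact_force: [-0.2, 0.2, 0.1]
opening: 0.644
t 5.25 pos [0.5976 0.2811 0.0474] jawyaw 0.0 F [-0.2  0.2  0.1] op 56.8 | shift [-1.1 -2.8  4.4] turn [ 0.4 -0.3  0. ]
```

```bash
python3 -m creep '[-1,-3,4,0.4,-0.3,0,0,0,0,0,0,0,0,0,0,0,0,0]' && python3 -m creep '[0,0,0,0,0,0,0,0,0,0,0,0,0,0,0,0,0,0,0,0,0,0,0,0]'
python3 - <<'E'
from h import *
plan((.5948,.280),.043,0)
E
```

```text
clock: 5.5
tool_pos: [0.5948, 0.2801, 0.0432]
eef_rot: [0.707, 0.707, 0.0, 0.0]
contact_force: [1.0, 0.3, 4.4]
opening: 0.493
clock: 5.83
tool_pos: [0.5949, 0.2801, 0.0432]
eef_rot: [0.707, 0.707, 0.0, 0.0]
contact_force: [-0.0, 0.3, 0.5]
opening: 0.494
t 5.83 pos [0.5949 0.2801 0.0432] jawyaw 0.0 F [-0.   0.3  0.5] op 43.5 | shift [-0.1 -0.1  0.2] turn [0. 0. 0.]
```

The opening reads 43.5 mm against the 44 mm body, so the bottle is gripped. I'll lift it and carry it to the blue coaster.

```bash
python3 -m creep '[0,0,-15,0,0,0,0,0,-20,0,0,0,0,0,-15,0,0,0,0,0,0,0,0,0]'
python3 - <<'E'
from h import *
plan((.4359,.3399),.09,0)
E
```

```text
clock: 6.17
tool_pos: [0.5927, 0.2793, 0.0949]
eef_rot: [0.707, 0.707, -0.003, -0.001]
contact_force: [0.4, 0.3, -1.4]
opening: 0.489
t 6.17 pos [0.5927 0.2793 0.0949] jawyaw 0.0 F [ 0.4  0.3 -1.4] op 43.1 | shift [  60.7 -156.7    5.5] turn [-0.3  0.1  0. ]
```

```bash
python3 -m creep '[10,-20,0,0,0,0,10,-27,0,0,0,0,10,-27,0,0,0,0,10,-27,0,0,0,0,10,-27,0,0,0,0]' && python3 -m creep '[10,-24,0,0,0,0,0,0,0,0,0,0,0,0,0,0,0,0]'
python3 - <<'E'
from h import *
plan((.4359,.3399),.0535,0)
E
```

```text
clock: 6.58
tool_pos: [0.4698, 0.3255, 0.0968]
eef_rot: [0.711, 0.703, 0.002, 0.004]
contact_force: [0.7, 1.1, -1.5]
opening: 0.493
clock: 6.83
tool_pos: [0.4356, 0.3395, 0.0961]
eef_rot: [0.708, 0.706, -0.001, 0.001]
contact_force: [1.3, -0.2, -1.9]
opening: 0.491
t 6.83 pos [0.4356 0.3395 0.0961] jawyaw -0.1 F [ 1.3 -0.2 -1.9] op 43.3 | shift [ 0.5  0.3 42.6] turn [-0.   0.2 -0.1]
```

```bash
python3 -m creep '[0,0,14,0,0,0,0,0,14,0,0,0,0,0,7,0,0,0,0,0,0,0,0,0,0,0,0,0,0,0]'
python3 - <<'E'
from h import *
plan((.4359,.3399),.0535,0)
E
```

```text
clock: 7.25
tool_pos: [0.4387, 0.3392, 0.0605]
eef_rot: [0.708, 0.706, 0.0, 0.002]
contact_force: [-0.3, -0.1, -2.1]
opening: 0.492
t 7.25 pos [0.4387 0.3392 0.0605] jawyaw -0.2 F [-0.3 -0.1 -2.1] op 43.4 | shift [ 0.7 -2.8  7. ] turn [ 0.1  0.1 -0.2]
```

```bash
python3 -m creep '[1,-3,5,0,0,0,0,0,2,0,0,0,0,0,0,0,0,0]'
python3 - <<'E'
from h import *
plan((.4359,.3399),.0535,0)
E
```

```text
clock: 7.5
tool_pos: [0.4374, 0.3398, 0.0539]
eef_rot: [0.709, 0.705, 0.001, 0.002]
contact_force: [0.2, 0.8, -1.1]
opening: 0.491
t 7.5 pos [0.4374 0.3398 0.0539] jawyaw -0.3 F [ 0.2  0.8 -1.1] op 43.3 | shift [ 0.1 -1.5  0.4] turn [ 0.3  0.1 -0.3]
```

```bash
python3 -m creep '[0,-1,1,0,0,0,0,0,0.5,0,0,0,0,0,0,0,0,0]'
python3 - <<'E'
from h import *
plan((.4359,.3399),.0535,0)
E
```

```text
clock: 7.75
tool_pos: [0.437, 0.3401, 0.0535]
eef_rot: [0.709, 0.705, 0.002, 0.002]
contact_force: [-0.8, 0.3, -2.1]
opening: 0.489
t 7.75 pos [0.437  0.3401 0.0535] jawyaw -0.4 F [-0.8  0.3 -2.1] op 43.1 | shift [-0.2 -1.1 -0. ] turn [ 0.3  0.  -0.4]
```

```bash
python3 -m creep '[0,-1,1.5,0,0,0,0,0,0.5,0,0,0]' ; python3 -m creep '[0,0,0,0,0,0]'
python3 - <<'E'
from h import *
plan((.4359,.3399),.0535,0)
E
```

```text
clock: 7.92
tool_pos: [0.4371, 0.3404, 0.0532]
eef_rot: [0.71, 0.705, 0.004, 0.003]
contact_force: [-1.6, -1.6, 2.1]
opening: 0.493
clock: 8.0
tool_pos: [0.437, 0.3404, 0.0535]
eef_rot: [0.71, 0.705, 0.004, 0.002]
contact_force: [0.2, -0.3, -1.7]
opening: 0.491
t 8.0 pos [0.437  0.3404 0.0535] jawyaw -0.4 F [ 0.2 -0.3 -1.7] op 43.3 | shift [-0.5 -1.1 -0. ] turn [ 0.5 -0.1 -0.4]
```

It's touching the coaster: the height stalls at 0.0532 m with an upward force blip. I'll release and retreat upwards.

```bash
python3 -m creep '[0,0,0,0,0,0,0,0,0,0,0,0,0,0,0,0,0,0]' 60; python3 -m creep '[0,0,0,0,0,0,0,0,0,0,0,0,0,0,0,0,0,0]' 88;  python3 - <<'E'
from h import *
plan((.4359,.3399),.15,0)
E
```

```text
clock: 8.25
tool_pos: [0.4373, 0.3409, 0.0536]
eef_rot: [0.709, 0.705, 0.004, 0.003]
contact_force: [-0.8, 0.3, 0.3]
opening: 0.674
clock: 8.5
tool_pos: [0.4374, 0.3411, 0.0534]
eef_rot: [0.709, 0.705, 0.004, 0.003]
contact_force: [-0.6, -0.8, 0.8]
opening: 0.883
t 8.5 pos [0.4374 0.3411 0.0534] jawyaw -0.4 F [-0.6 -0.8  0.8] op 77.8 | shift [ -0.9  -0.6 -96.6] turn [ 0.6 -0.2 -0.4]
```

```bash
python3 -m creep '[0,0,-25,0,0,0,0,0,-30,0,0,0,0,0,-30,0,0,0,0,0,-15,0,0,0,0,0,0,0,0,0]';  python3 - <<'E'
from h import *
plan((.4503,.1529),.145,0)
for c in('top','side'):
    p=snapshot(c); im=p['color'][200:320,60:300] if c=='top' else p['color'][100:260,160:400]
    cv2.imwrite(f'pics/b_{c}.png',cv2.convertScaleAbs(cv2.resize(im[:,:,::-1],None,fx=3,fy=3),alpha=1.5))
E
```

```text
clock: 8.92
tool_pos: [0.4354, 0.3399, 0.1551]
eef_rot: [0.709, 0.705, 0.002, 0.002]
contact_force: [-0.3, -0.3, -0.5]
opening: 1.0
t 8.92 pos [0.4354 0.3399 0.1551] jawyaw -0.4 F [-0.3 -0.3 -0.5] op 88.1 | shift [-186.9   16.1   10.3] turn [ 0.3  0.  -0.4]
```

View pics/b_side.png

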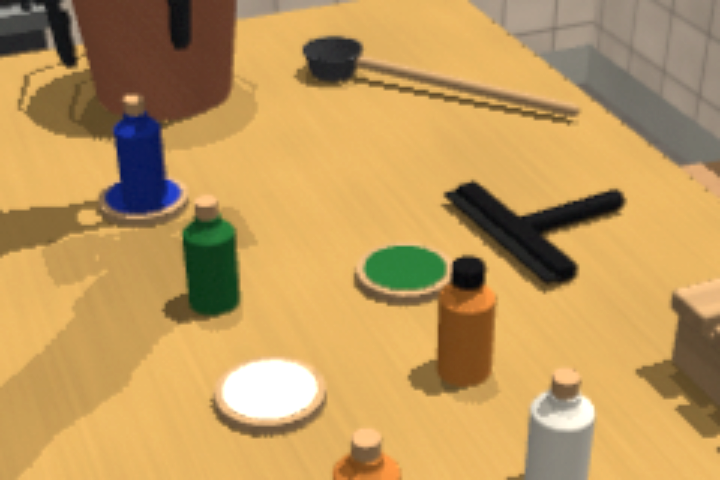

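The blue bottle stands in the middle of its pad at crop position (143,180). Green is next.

```bash
python3 -m creep '[-31,3,2,0,0,0,-31,3,2,0,0,0,-31,3,2,0,0,0,-31,3,2,0,0,0,-31,3,2,0,0,0]'; python3 -m creep '[-31,2,0,0,0,0,0,0,0,0,0,0,0,0,0,0,0,0]';  python3 - <<'E'
from h import *
plan((.4503,.1529),.043,0)
E
```

```text
clock: 9.43
tool_pos: [0.4447, 0.1887, 0.1354]
eef_rot: [0.703, 0.711, -0.001, -0.002]
contact_force: [0.6, -1.2, -0.1]
opening: 0.997
clock: 9.68
tool_pos: [0.4441, 0.1465, 0.1307]
eef_rot: [0.707, 0.707, -0.008, -0.002]
contact_force: [0.7, 0.6, 0.6]
opening: 1.002
t 9.68 pos [0.4441 0.1465 0.1307] jawyaw 0.0 F [0.7 0.6 0.6] op 88.3 | shift [ 7.1  7.5 87.6] turn [-0.8  0.4  0. ]
```

```bash
python3 -m creep '[6,6,0,-0.8,0.4,0,0,0,0,0,0,0,0,0,0,0,0,0]';  python3 - <<'E'
from h import *
plan((.4503,.1529),.043,0)
E
```

```text
clock: 9.93
tool_pos: [0.4494, 0.1542, 0.1282]
eef_rot: [0.707, 0.708, -0.001, -0.001]
contact_force: [-0.3, -0.6, -0.3]
opening: 1.001
t 9.93 pos [0.4494 0.1542 0.1282] jawyaw 0.1 F [-0.3 -0.6 -0.3] op 88.2 | shift [-1.3  1.2 85.2] turn [-0.2  0.   0.1]
```

```bash
python3 -m creep '[-1,1,20,0,0,0,0,0,20,0,0,0,0,0,20,0,0,0,0,0,12,0,0,0,0,0,0,0,0,0]';  python3 - <<'E'
from h import *
plan((.4503,.1529),.043,0)
E
```

```text
clock: 10.35
tool_pos: [0.452, 0.1627, 0.0537]
eef_rot: [0.702, 0.712, 0.003, -0.001]
contact_force: [0.4, 0.1, -0.0]
opening: 1.0
t 10.35 pos [0.452  0.1627 0.0537] jawyaw 0.8 F [ 0.4  0.1 -0. ] op 88.1 | shift [-9.9 -1.9 10.6] turn [ 0.2 -0.4  0.8]
```

```bash
python3 -m creep '[-9,-2,9,0.2,-0.4,0.8,-2,0,2,0,0,0,0,0,0,0,0,0]';  python3 - <<'E'
from h import *
plan((.4503,.1529),.043,0)
E
```

```text
clock: 10.6
tool_pos: [0.45, 0.1537, 0.042]
eef_rot: [0.706, 0.708, -0.0, -0.0]
contact_force: [0.7, -1.0, 0.3]
opening: 0.996
t 10.6 pos [0.45   0.1537 0.042 ] jawyaw 0.2 F [ 0.7 -1.   0.3] op 87.7 | shift [-0.8  0.3 -1. ] turn [-0.   0.   0.2]
```

```bash
python3 -m creep '[-1,0,-1,0,0,0,0,0,0,0,0,0,0,0,0,0,0,0,0,0,0,0,0,0,0,0,0,0,0,0]' 20 25; python3 -m creep '[0,0,0,0,0,0,0,0,0,0,0,0,0,0,0,0,0,0,0,0,0,0,0,0]';  python3 - <<'E'
from h import *
plan((.4503,.1529),.043,0)
E
```

```text
clock: 11.02
tool_pos: [0.4512, 0.1528, 0.0452]
eef_rot: [0.706, 0.708, 0.002, 0.001]
contact_force: [0.5, 0.7, 0.3]
opening: 0.645
clock: 11.35
tool_pos: [0.4513, 0.1529, 0.0457]
eef_rot: [0.706, 0.708, 0.002, 0.001]
contact_force: [1.5, -0.4, -1.2]
opening: 0.489
t 11.35 pos [0.4513 0.1529 0.0457] jawyaw 0.2 F [ 1.5 -0.4 -1.2] op 43.1 | shift [ 0.  -1.   2.6] turn [ 0.2 -0.1  0.2]
```

```bash
python3 -m creep '[0,0,-12,0,0,0,0,0,-18,0,0,0,0,0,-15,0,0,0,0,0,0,0,0,0]';  python3 - <<'E'
from h import *
plan((.6159,.1264),.095,0)
E
```

```text
clock: 11.68
tool_pos: [0.45, 0.1525, 0.0906]
eef_rot: [0.706, 0.708, -0.0, -0.0]
contact_force: [0.9, 1.0, -1.3]
opening: 0.488
t 11.68 pos [0.45   0.1525 0.0906] jawyaw 0.2 F [ 0.9  1.  -1.3] op 43.0 | shift [-26.6 165.8  -4.4] turn [-0.  -0.   0.2]
```

```bash
python3 -m creep '[-4,20,-1,0,0,0,-4,27,-1,0,0,0,-4,27,-1,0,0,0,-4,27,-1,0,0,0,-4,27,0,0,0,0]';python3 -m creep '[-4,25,0,0,0,0,0,0,0,0,0,0,0,0,0,0,0,0]';  python3 - <<'E'
from h import *
plan((.6159,.1264),.0557,0)
E
```

```text
clock: 12.1
tool_pos: [0.5726, 0.134, 0.091]
eef_rot: [0.703, 0.711, -0.006, -0.005]
contact_force: [0.5, 0.4, -1.6]
opening: 0.495
clock: 12.35
tool_pos: [0.6042, 0.1278, 0.0875]
eef_rot: [0.704, 0.71, -0.004, -0.003]
contact_force: [-1.1, -0.1, -0.3]
opening: 0.491
t 12.35 pos [0.6042 0.1278 0.0875] jawyaw 0.4 F [-1.1 -0.1 -0.3] op 43.2 | shift [-1.4 12.  31.7] turn [-0.6  0.1  0.4]
```

```bash
python3 -m creep '[-1,12,0,-0.6,0,0.4,0,0,10,0,0,0,0,0,10,0,0,0,0,0,4,0,0,0,0,0,0,0,0,0]';  python3 - <<'E'
from h import *
plan((.6159,.1264),.0557,0)
E
```

```text
clock: 12.77
tool_pos: [0.6093, 0.1272, 0.0569]
eef_rot: [0.706, 0.708, -0.005, -0.002]
contact_force: [0.4, -0.4, -1.1]
opening: 0.488
t 12.77 pos [0.6093 0.1272 0.0569] jawyaw 0.1 F [ 0.4 -0.4 -1.1] op 43.0 | shift [-0.8  6.6  1.2] turn [-0.6  0.2  0.1]
```

Green is still 6.6 mm short in x and just above the coaster, so I'll raise it slightly, correct, and lower again.

```bash
python3 -m creep '[-1,7,-4,-0.6,0.2,0,0,0,0,0,0,0,0,0,0,0,0,0]';  python3 - <<'E'
from h import *
plan((.6159,.1264),.0557,0)
E
```

```text
clock: 13.02
tool_pos: [0.6142, 0.1267, 0.0598]
eef_rot: [0.706, 0.708, -0.001, -0.001]
contact_force: [-1.2, -0.2, -0.2]
opening: 0.492
t 13.02 pos [0.6142 0.1267 0.0598] jawyaw 0.2 F [-1.2 -0.2 -0.2] op 43.4 | shift [-0.3  1.7  4.1] turn [-0.2 -0.   0.2]
```

```bash
python3 -m creep '[0,2,3,0,0,0,0,0,1.5,0,0,0,0,0,0.5,0,0,0]';python3 -m creep '[0,1,1.5,0,0,0,0,0,0,0,0,0]';  python3 - <<'E'
from h import *
plan((.6159,.1264),.0557,0)
E
```

```text
clock: 13.27
tool_pos: [0.6171, 0.127, 0.0558]
eef_rot: [0.706, 0.708, -0.0, -0.001]
contact_force: [-2.1, -0.7, 3.1]
opening: 0.492
clock: 13.43
tool_pos: [0.6172, 0.127, 0.0563]
eef_rot: [0.706, 0.708, -0.001, -0.001]
contact_force: [1.3, -0.2, -1.0]
opening: 0.492
t 13.43 pos [0.6172 0.127  0.0563] jawyaw 0.2 F [ 1.3 -0.2 -1. ] op 43.3 | shift [-0.6 -1.3  0.6] turn [-0.2 -0.   0.2]
```

```bash
python3 -m creep '[0,0,0.5,0,0,0,0,0,0,0,0,0,0,0,0,0,0,0]' 60; python3 -m creep '[0,0,0,0,0,0,0,0,0,0,0,0,0,0,0,0,0,0]' 88; python3 -m creep '[0,0,-25,0,0,0,0,0,-30,0,0,0,0,0,-30,0,0,0,0,0,-15,0,0,0,0,0,0,0,0,0]';  python3 - <<'E'
from h import *
plan((.4588,-.1694),.145,0)
for c in('top','side'):
    p=snapshot(c); im=p['color'][150:270,60:300] if c=='top' else p['color'][100:300,160:400]
    cv2.imwrite(f'pics/c_{c}.png',cv2.convertScaleAbs(cv2.resize(im[:,:,::-1],None,fx=3,fy=3),alpha=1.5))
E
```

```text
clock: 13.68
tool_pos: [0.6182, 0.1272, 0.0566]
eef_rot: [0.706, 0.708, 0.0, -0.001]
contact_force: [-0.5, 0.5, 0.7]
opening: 0.674
clock: 13.93
tool_pos: [0.6186, 0.1273, 0.0564]
eef_rot: [0.706, 0.708, 0.001, -0.001]
contact_force: [0.1, 0.0, -0.7]
opening: 0.881
clock: 14.35
tool_pos: [0.6171, 0.1268, 0.1576]
eef_rot: [0.706, 0.708, -0.002, -0.002]
contact_force: [0.8, -0.3, -1.0]
opening: 0.996
t 14.35 pos [0.6171 0.1268 0.1576] jawyaw 0.2 F [ 0.8 -0.3 -1. ] op 87.8 | shift [-295.6 -159.3   13.5] turn [-0.3  0.   0.2]
```

View pics/c_side.png

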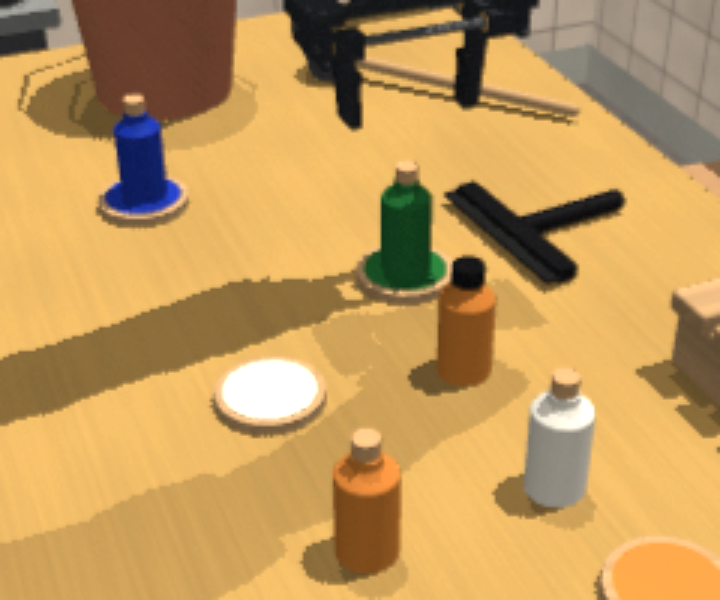

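The green bottle stands centred on its pad at crop position (405,255). Amber is next.

```bash
python3 -m creep '[-33,-18,0,0,0,0,-33,-18,0,0,0,0,-33,-18,0,0,0,0,-33,-18,0,0,0,0,-33,-18,0,0,0,0]';python3 -m creep '[-33,-18,0,0,0,0,-33,-18,0,0,0,0,-33,-18,0,0,0,0,-25,-12,0,0,0,0,0,0,0,0,0,0]';  python3 - <<'E'
from h import *
plan((.4588,-.1694),.043,0)
E
```

```text
clock: 14.87
tool_pos: [0.5238, -0.0316, 0.1468]
eef_rot: [0.699, 0.715, -0.003, -0.008]
contact_force: [1.0, -0.5, -0.2]
opening: 1.0
clock: 15.28
tool_pos: [0.4459, -0.1686, 0.1395]
eef_rot: [0.702, 0.712, -0.01, -0.015]
contact_force: [0.5, 0.1, -0.5]
opening: 1.001
t 15.28 pos [ 0.4459 -0.1686  0.1395] jawyaw 0.8 F [ 0.5  0.1 -0.5] op 88.2 | shift [-1.7 16.2 96. ] turn [-2.  -0.4  0.8]
```

```bash
python3 -m creep '[0,12,0,-2,-0.4,0.8,0,0,0,0,0,0,0,0,0,0,0,0]';  python3 - <<'E'
from h import *
plan((.4588,-.1694),.043,0)
E
```

```text
clock: 15.53
tool_pos: [0.4539, -0.1697, 0.1354]
eef_rot: [0.709, 0.705, -0.002, -0.004]
contact_force: [-0.4, -0.7, -0.7]
opening: 1.0
t 15.53 pos [ 0.4539 -0.1697  0.1354] jawyaw -0.3 F [-0.4 -0.7 -0.7] op 88.1 | shift [ 0.1  5.6 92.3] turn [-0.5 -0.1 -0.3]
```

```bash
python3 -m creep '[0,6,0,-0.5,0,-0.3,0,0,20,0,0,0,0,0,20,0,0,0,0,0,20,0,0,0,0,0,0,0,0,0]';  python3 - <<'E'
from h import *
plan((.4588,-.1694),.043,0)
E
```

```text
clock: 15.95
tool_pos: [0.4638, -0.1645, 0.0723]
eef_rot: [0.703, 0.711, 0.003, -0.001]
contact_force: [-0.6, 0.2, 0.3]
opening: 0.997
t 15.95 pos [ 0.4638 -0.1645  0.0723] jawyaw 0.6 F [-0.6  0.2  0.3] op 87.8 | shift [-5.  -5.2 29.3] turn [ 0.2 -0.3  0.6]
```

```bash
python3 -m creep '[-5,-5,10,0,-0.3,0.6,0,0,8,0,0,0,0,0,5,0,0,0,0,0,0,0,0,0]';  python3 - <<'E'
from h import *
plan((.4588,-.1694),.043,0)
E
```

```text
clock: 16.28
tool_pos: [0.4613, -0.1663, 0.0485]
eef_rot: [0.705, 0.709, 0.002, 0.0]
contact_force: [0.6, -0.4, 0.0]
opening: 1.004
t 16.28 pos [ 0.4613 -0.1663  0.0485] jawyaw 0.4 F [ 0.6 -0.4  0. ] op 88.5 | shift [-3.1 -2.5  5.5] turn [ 0.2 -0.1  0.4]
```

```bash
python3 -m creep '[-3,-3,5,0,0,0.4,0,0,0,0,0,0]'; python3 -m creep '[-1,0,1,0,0,0,0,0,0,0,0,0,0,0,0,0,0,0,0,0,0,0,0,0]' 20 25;  python3 - <<'E'
from h import *
plan((.4588,-.1694),.043,0)
E
```

```text
clock: 16.45
tool_pos: [0.4593, -0.169, 0.0439]
eef_rot: [0.707, 0.707, 0.003, 0.001]
contact_force: [-0.5, 0.1, -0.1]
opening: 0.998
clock: 16.78
tool_pos: [0.4602, -0.1705, 0.044]
eef_rot: [0.707, 0.707, 0.003, 0.002]
contact_force: [0.3, -0.4, 0.4]
opening: 0.717
t 16.78 pos [ 0.4602 -0.1705  0.044 ] jawyaw -0.0 F [ 0.3 -0.4  0.4] op 63.2 | shift [ 1.1 -1.4  1. ] turn [ 0.5 -0.1 -0. ]
```

```bash
python3 -m creep '[1,-1,1,0.4,0,0,0,0,0,0,0,0,0,0,0,0,0,0,0,0,0,0,0,0,0,0,0,0,0,0]'; python3 -m creep '[0,0,0,0,0,0,0,0,0,0,0,0]';  python3 - <<'E'
from h import *
plan((.4588,-.1694),.043,0)
E
```

```text
clock: 17.2
tool_pos: [0.4593, -0.1695, 0.0434]
eef_rot: [0.707, 0.707, 0.001, -0.0]
contact_force: [0.1, -0.6, 0.3]
opening: 0.487
clock: 17.37
tool_pos: [0.4594, -0.1695, 0.0434]
eef_rot: [0.707, 0.707, 0.001, -0.0]
contact_force: [-0.3, 0.0, -0.0]
opening: 0.484
t 17.37 pos [ 0.4594 -0.1695  0.0434] jawyaw 0.0 F [-0.3  0.  -0. ] op 42.7 | shift [ 0.1 -0.6  0.4] turn [ 0.1 -0.1  0. ]
```

```bash
python3 -m creep '[0,0,-12,0,0,0,0,0,-18,0,0,0,0,0,-18,0,0,0,0,0,0,0,0,0]';  python3 - <<'E'
from h import *
plan((.6222,-.2799),.095,0)
E
```

```text
clock: 17.7
tool_pos: [0.458, -0.169, 0.0914]
eef_rot: [0.707, 0.707, -0.0, -0.002]
contact_force: [-0.1, -0.9, -1.7]
opening: 0.487
t 17.7 pos [ 0.458  -0.169   0.0914] jawyaw 0.0 F [-0.1 -0.9 -1.7] op 42.9 | shift [-111.   164.1   -4.4] turn [-0.2 -0.2  0. ]
```

```bash
python3 -m creep '[-15,18,-1,0,0,0,-18,26,-1,0,0,0,-18,26,-1,0,0,0,-18,26,-1,0,0,0,-18,26,-1,0,0,0]';python3 -m creep '[-14,22,0,0,0,0,-7,12,0,0,0,0,0,0,0,0,0,0,0,0,0,0,0,0]';  python3 - <<'E'
from h import *
plan((.6222,-.2799),.0534,0)
E
```

```text
clock: 18.12
tool_pos: [0.5748, -0.2522, 0.092]
eef_rot: [0.705, 0.709, -0.003, -0.01]
contact_force: [0.3, 0.2, -1.5]
opening: 0.489
clock: 18.45
tool_pos: [0.6139, -0.2786, 0.0864]
eef_rot: [0.706, 0.708, -0.003, -0.008]
contact_force: [0.2, -0.2, -1.3]
opening: 0.491
t 18.45 pos [ 0.6139 -0.2786  0.0864] jawyaw 0.2 F [ 0.2 -0.2 -1.3] op 43.2 | shift [-1.6  8.8 32.9] turn [-0.9 -0.4  0.2]
```

```bash
python3 -m creep '[-1,9,0,-0.9,-0.4,0.2,0,2,10,0,0,0,0,0,8,0,0,0,0,0,0,0,0,0]';  python3 - <<'E'
from h import *
plan((.6222,-.2799),.0534,0)
E
```

```text
clock: 18.78
tool_pos: [0.622, -0.2766, 0.0644]
eef_rot: [0.707, 0.707, -0.0, -0.003]
contact_force: [-1.6, 0.7, -1.0]
opening: 0.489
t 18.78 pos [ 0.622  -0.2766  0.0644] jawyaw 0.0 F [-1.6  0.7 -1. ] op 43.1 | shift [-3.4  0.2 11. ] turn [-0.3 -0.2  0. ]
```

```bash
python3 -m creep '[-3,0,4,-0.3,-0.2,0,0,0,3,0,0,0,0,0,2,0,0,0,0,0,0,0,0,0]';  python3 - <<'E'
from h import *
plan((.6222,-.2799),.0534,0)
E
```

```text
clock: 19.12
tool_pos: [0.6204, -0.2784, 0.0536]
eef_rot: [0.707, 0.708, -0.0, -0.001]
contact_force: [0.2, 0.1, -1.0]
opening: 0.489
t 19.12 pos [ 0.6204 -0.2784  0.0536] jawyaw 0.1 F [ 0.2  0.1 -1. ] op 43.1 | shift [-1.5  1.8  0.2] turn [-0.1 -0.   0.1]
```

```bash
python3 -m creep '[0,0,1.5,0,0,0,0,0,0.5,0,0,0]'; python3 -m creep '[0,0,0,0,0,0,0,0,0,0,0,0,0,0,0,0,0,0]' 60; python3 -m creep '[0,0,0,0,0,0,0,0,0,0,0,0,0,0,0,0,0,0]' 88; python3 -m creep '[0,0,-25,0,0,0,0,0,-30,0,0,0,0,0,-30,0,0,0,0,0,-15,0,0,0,0,0,0,0,0,0]';  python3 - <<'E'
from h import *
plan((.604,-.1624),.15,0)
for c in('top','side'):
    p=snapshot(c); im=p['color'][150:270,260:500] if c=='top' else p['color'][180:380,200:440]
    cv2.imwrite(f'pics/d_{c}.png',cv2.convertScaleAbs(cv2.resize(im[:,:,::-1],None,fx=3,fy=3),alpha=1.5))
E
```

```text
clock: 19.28
tool_pos: [0.6206, -0.2788, 0.0537]
eef_rot: [0.707, 0.707, -0.0, -0.0]
contact_force: [-0.0, -0.1, -0.8]
opening: 0.491
clock: 19.53
tool_pos: [0.6213, -0.2793, 0.0547]
eef_rot: [0.707, 0.707, 0.0, 0.001]
contact_force: [0.3, 0.2, -1.1]
opening: 0.677
clock: 19.78
tool_pos: [0.6216, -0.2794, 0.0547]
eef_rot: [0.707, 0.707, 0.0, 0.001]
contact_force: [0.1, -0.5, 0.8]
opening: 0.885
clock: 20.2
tool_pos: [0.6197, -0.2785, 0.1556]
eef_rot: [0.707, 0.707, -0.001, -0.002]
contact_force: [-0.0, -0.4, 0.5]
opening: 0.998
t 20.2 pos [ 0.6197 -0.2785  0.1556] jawyaw 0.1 F [-0.  -0.4  0.5] op 87.9 | shift [116.1 -15.6   5.8] turn [-0.3 -0.1  0.1]
```

View pics/d_side.png

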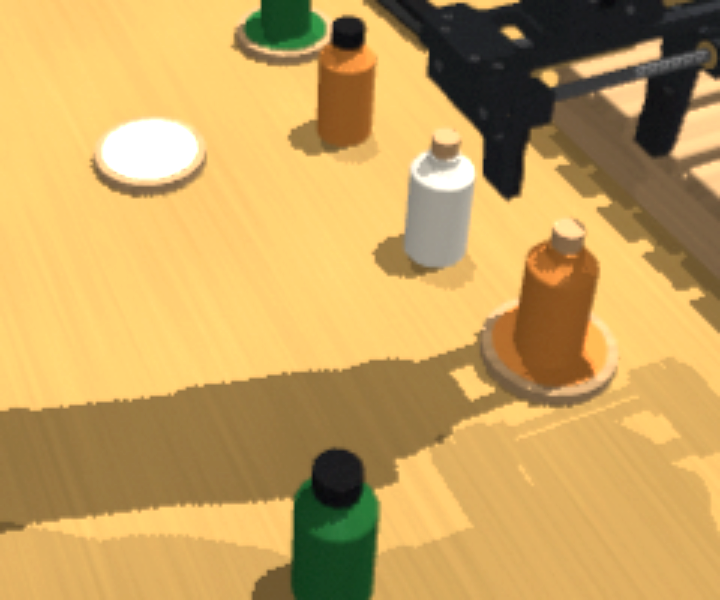

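The amber bottle stands on its pad at crop position (552,350). White is next.

```bash
python3 -m creep '[30,-4,0,0,0,0,30,-4,0,0,0,0,28,-4,0,0,0,0,18,-3,0,0,0,0,0,0,0,0,0,0]';  python3 - <<'E'
from h import *
plan((.604,-.1624),.043,0)
E
```

```text
clock: 20.72
tool_pos: [0.597, -0.1699, 0.1436]
eef_rot: [0.708, 0.706, -0.006, -0.009]
contact_force: [0.1, 0.2, -0.6]
opening: 0.998
t 20.72 pos [ 0.597  -0.1699  0.1436] jawyaw -0.2 F [ 0.1  0.2 -0.6] op 87.9 | shift [  7.1   9.2 100.4] turn [-1.2 -0.3 -0.2]
```

```bash
python3 -m creep '[7,7,0,-1.2,-0.3,0,0,0,0,0,0,0,0,0,0,0,0,0]';  python3 - <<'E'
from h import *
plan((.604,-.1624),.043,0)
E
```

```text
clock: 20.97
tool_pos: [0.6015, -0.1637, 0.1392]
eef_rot: [0.708, 0.706, -0.003, -0.002]
contact_force: [1.2, -0.6, -0.8]
opening: 1.001
t 20.97 pos [ 0.6015 -0.1637  0.1392] jawyaw -0.1 F [ 1.2 -0.6 -0.8] op 88.2 | shift [ 1.5  3.2 96.1] turn [-0.5  0.1 -0.1]
```

```bash
python3 -m creep '[1,2,18,-0.4,0,0,0,0,20,0,0,0,0,0,20,0,0,0,0,0,15,0,0,0,0,0,0,0,0,0]';  python3 - <<'E'
from h import *
plan((.604,-.1624),.043,0)
E
```

```text
clock: 21.38
tool_pos: [0.6026, -0.1732, 0.0617]
eef_rot: [0.711, 0.703, -0.003, 0.002]
contact_force: [-0.4, 0.3, -0.4]
opening: 0.999
t 21.38 pos [ 0.6026 -0.1732  0.0617] jawyaw -0.6 F [-0.4  0.3 -0.4] op 88.0 | shift [11.   1.3 18.7] turn [-0.1  0.4 -0.6]
```

```bash
python3 -m creep '[10,1,7,0,0.4,-0.6,0,0,5,0,0,0,0,0,3,0,0,0,0,0,0,0,0,0]';  python3 - <<'E'
from h import *
plan((.604,-.1624),.043,0)
E
```

```text
clock: 21.72
tool_pos: [0.6035, -0.1665, 0.0455]
eef_rot: [0.708, 0.706, -0.002, -0.001]
contact_force: [-0.7, 0.4, 0.3]
opening: 0.999
t 21.72 pos [ 0.6035 -0.1665  0.0455] jawyaw -0.2 F [-0.7  0.4  0.3] op 88.0 | shift [4.1 0.5 2.5] turn [-0.2  0.1 -0.2]
```

```bash
python3 -m creep '[4,0,2,0,0,0,1,0,1,0,0,0,0,0,0,0,0,0]'; python3 -m creep '[0,0,0,0,0,0,0,0,0,0,0,0,0,0,0,0,0,0,0,0,0,0,0,0]' 20 25;  python3 - <<'E'
from h import *
plan((.604,-.1624),.043,0)
E
```

```text
clock: 21.97
tool_pos: [0.6046, -0.1615, 0.0437]
eef_rot: [0.708, 0.706, -0.001, 0.001]
contact_force: [-0.6, -0.1, -0.2]
opening: 0.999
clock: 22.3
tool_pos: [0.6055, -0.1612, 0.045]
eef_rot: [0.708, 0.706, -0.0, 0.001]
contact_force: [-0.4, 0.5, -0.5]
opening: 0.719
t 22.3 pos [ 0.6055 -0.1612  0.045 ] jawyaw -0.2 F [-0.4  0.5 -0.5] op 63.3 | shift [-1.2 -1.5  2. ] turn [ 0.1  0.2 -0.2]
```

```bash
python3 -m creep '[-1,-1,2,0,0,0,0,0,0,0,0,0,0,0,0,0,0,0,0,0,0,0,0,0,0,0,0,0,0,0]'; python3 -m creep '[0,0,0,0,0,0,0,0,0,0,0,0]';  python3 - <<'E'
from h import *
plan((.604,-.1624),.043,0)
E
```

```text
clock: 22.72
tool_pos: [0.6044, -0.1625, 0.0431]
eef_rot: [0.708, 0.706, -0.0, 0.002]
contact_force: [-0.3, 0.5, 0.5]
opening: 0.49
clock: 22.88
tool_pos: [0.6044, -0.1625, 0.0431]
eef_rot: [0.708, 0.706, -0.0, 0.002]
contact_force: [-0.1, -0.1, 0.7]
opening: 0.492
t 22.88 pos [ 0.6044 -0.1625  0.0431] jawyaw -0.2 F [-0.1 -0.1  0.7] op 43.3 | shift [ 0.1 -0.4  0.1] turn [ 0.1  0.2 -0.2]
```

```bash
python3 -m creep '[0,0,-12,0,0,0,0,0,-18,0,0,0,0,0,-20,0,0,0,0,0,0,0,0,0]';  python3 - <<'E'
from h import *
plan((.4521,.0083),.095,0)
E
```

```text
clock: 23.22
tool_pos: [0.6025, -0.1621, 0.0943]
eef_rot: [0.708, 0.706, -0.002, -0.001]
contact_force: [0.9, -0.4, -1.4]
opening: 0.488
t 23.22 pos [ 0.6025 -0.1621  0.0943] jawyaw -0.2 F [ 0.9 -0.4 -1.4] op 43.0 | shift [ 169.9 -150.9   -0.5] turn [-0.2  0.1 -0.2]
```

```bash
python3 -m creep '[10,-25,-1,0,0,0,18,-30,-1,0,0,0,20,-30,-1,0,0,0,25,-25,-1,0,0,0,28,-18,-1,0,0,0]';python3 -m creep '[28,-12,0,0,0,0,24,-8,0,0,0,0,0,0,0,0,0,0,0,0,0,0,0,0]';  python3 - <<'E'
from h import *
plan((.4521,.0083),.0531,0)
E
```

```text
clock: 23.63
tool_pos: [0.4763, -0.0668, 0.0997]
eef_rot: [0.713, 0.701, 0.0, 0.007]
contact_force: [0.8, 1.6, -1.0]
opening: 0.492
clock: 23.97
tool_pos: [0.4489, -0.0066, 0.0987]
eef_rot: [0.71, 0.704, -0.002, 0.003]
contact_force: [1.6, -1.1, -1.7]
opening: 0.491
t 23.97 pos [ 0.4489 -0.0066  0.0987] jawyaw -0.4 F [ 1.6 -1.1 -1.7] op 43.3 | shift [15.2  3.  45.5] turn [ 0.1  0.4 -0.4]
```

```bash
python3 -m creep '[15,3,0,0,0.4,-0.4,0,0,10,0,0,0,0,0,12,0,0,0,0,0,10,0,0,0,0,0,0,0,0,0]';  python3 - <<'E'
from h import *
plan((.4521,.0083),.0531,0)
E
```

```text
clock: 24.38
tool_pos: [0.4562, 0.0067, 0.0657]
eef_rot: [0.708, 0.706, 0.003, 0.003]
contact_force: [-0.2, -0.1, -1.5]
opening: 0.49
t 24.38 pos [0.4562 0.0067 0.0657] jawyaw -0.2 F [-0.2 -0.1 -1.5] op 43.2 | shift [ 1.6 -4.2 12.6] turn [ 0.5  0.  -0.2]
```

```bash
python3 -m creep '[2,-4,4,0.5,0,0,0,0,4,0,0,0,0,0,2.5,0,0,0,0,0,0,0,0,0]';  python3 - <<'E'
from h import *
plan((.4521,.0083),.0531,0)
E
```

```text
clock: 24.72
tool_pos: [0.4534, 0.0066, 0.0546]
eef_rot: [0.709, 0.705, -0.0, 0.001]
contact_force: [0.4, 0.3, -1.4]
opening: 0.487
t 24.72 pos [0.4534 0.0066 0.0546] jawyaw -0.4 F [ 0.4  0.3 -1.4] op 42.9 | shift [ 1.7 -1.3  1.5] turn [ 0.   0.1 -0.4]
```

```bash
python3 -m creep '[2,-1,1.5,0,0,0,0,0,1,0,0,0,0,0,0.5,0,0,0]';  python3 - <<'E'
from h import *
plan((.4521,.0083),.0531,0)
E
```

```text
clock: 24.97
tool_pos: [0.4525, 0.0086, 0.053]
eef_rot: [0.71, 0.705, 0.0, 0.001]
contact_force: [-0.7, 0.3, 3.2]
opening: 0.487
t 24.97 pos [0.4525 0.0086 0.053 ] jawyaw -0.4 F [-0.7  0.3  3.2] op 42.9 | shift [-0.3 -0.4 -0.1] turn [ 0.1  0.1 -0.4]
```

White has touched down, so I'll release and retreat well up.

```bash
python3 -m creep '[0,0,0,0,0,0,0,0,0,0,0,0,0,0,0,0,0,0]' 60; python3 -m creep '[0,0,0,0,0,0,0,0,0,0,0,0,0,0,0,0,0,0]' 88; python3 -m creep '[0,0,-20,0,0,0,0,0,-30,0,0,0,0,0,-30,0,0,0,0,0,-30,0,0,0,0,0,-30,0,0,0]'; python3 -m creep '[0,0,-30,0,0,0,0,0,-10,0,0,0,0,0,0,0,0,0,0,0,0,0,0,0]';  python3 - <<'E'
from h import *
plan((.4521,.0083),.25,0)
for c in('top','side'):
    p=snapshot(c); im=p['color']
    cv2.imwrite(f'pics/e_{c}.png',cv2.convertScaleAbs(im[:,:,::-1],alpha=1.5))
C=dict(green=(.6159,.1264),amber=(.6222,-.2799),blue=(.4359,.3399),white=(.4521,.0083))
for n,xy in C.items():
  for c in('top','side'):
    f=find_in(n+'_corked',c); P=snapshot(c)
    print(n,c,[(r['xy'],round(r['score'],2)) for r in f[:2]],'expected mid',proj(P,[*xy,.06]).round(1),'cork',proj(P,[*xy,.109]).round(1))
for n,xy in dict(amber=(.6034,-.015),green=(.4235,-.3748)).items():
    print(n,'capped',[(r['xy'],round(r['score'],2)) for r in find_in(n+'_capped','side')[:2]])
E
```

```text
clock: 25.22
tool_pos: [0.453, 0.0089, 0.0538]
eef_rot: [0.709, 0.705, 0.001, 0.002]
contact_force: [1.0, 0.2, 0.3]
opening: 0.678
clock: 25.47
tool_pos: [0.4534, 0.0091, 0.0539]
eef_rot: [0.709, 0.705, 0.001, 0.002]
contact_force: [0.1, -0.2, -0.2]
opening: 0.888
clock: 25.88
tool_pos: [0.4489, 0.0091, 0.1933]
eef_rot: [0.709, 0.705, -0.004, -0.003]
contact_force: [0.2, -0.1, 0.1]
opening: 0.997
clock: 26.22
tool_pos: [0.4515, 0.0092, 0.241]
eef_rot: [0.709, 0.705, 0.0, 0.001]
contact_force: [0.1, -0.2, -0.9]
opening: 0.998
t 26.22 pos [0.4515 0.0092 0.241 ] jawyaw -0.4 F [ 0.1 -0.2 -0.9] op 87.9 | shift [-0.9  0.6 -9. ] turn [ 0.1  0.  -0.4]
green top [([220.7, 174.4], 0.95)] expected mid [220.9 174.3] cork [218.  168.9]
green side [([296.0, 177.7], 0.81)] expected mid [295.1 172. ] cork [295.3 154.8]
amber top [([402.2, 171.5], 0.96)] expected mid [404.7 172.2] cork [411.9 166.8]
amber side [([386.5, 278.6], 0.68)] expected mid [386.8 275.4] cork [390.6 255.3]
blue top [([123.9, 255.8], 0.87)] expected mid [118.1 256.9] cork [109.2 256. ]
blue side [([206.3, 151.3], 0.7)] expected mid [205.4 148.8] cork [203.4 132.6]
white top [] expected mid [274.7 249.2] cork [274.7 247.9]
white side [([245.9, 213.9], 0.67)] expected mid [248.7 211.5] cork [247.5 193. ]
amber capped []
green capped [([311.2, 358.0], 0.6)]
```

View pics/e_top.png

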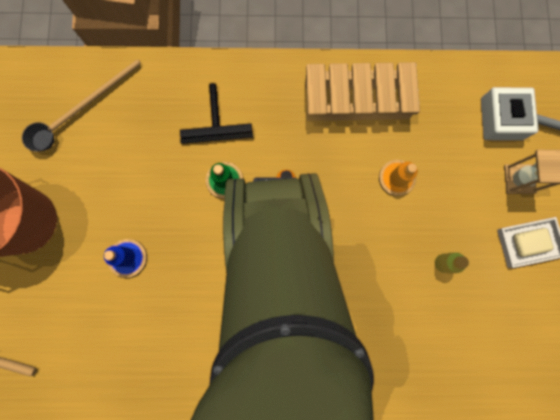

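View pics/e_side.png

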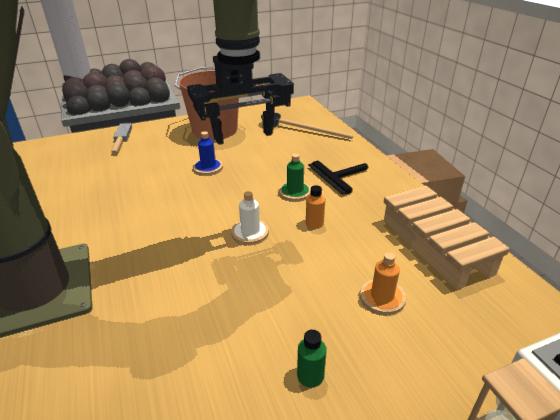

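All four bottles stand upright on their pads. In the top view the corks sit where predicted for centred bottles: green (218,169), amber (411,167), blue (109,256). The arm hides white there, but in the side view it is centred, with its cork near (248,195). The capped bottles haven't moved and the gripper is clear, so I'm handing in.

```bash
python3 -c "
from plant import *
print(finish_job())"
```

```text
the job is handed in; nothing more can be done
None
```

I carried the blue, green, amber and white corked bottles, in that order, to the coasters of their own colour. Each was lowered until it touched or was within about 1 mm of the pad, then released. I handed the job in at about 27 s on the robot's clock, with the gripper open and clear above the scene. The hand-in gives no verdict.

**Bottles on coasters:** The last pictures show all four upright on their pads. Green, amber and blue have their corks within about 1 px (roughly 2 mm) of the centred position in the top view. The tool position at release was within about 3 mm of each coaster's measured centre.

**Capped bottles:** Both look unmoved in the side view.

**Checks that failed or disagreed:**
- The arm hid the white bottle from the top camera, so it is confirmed only in the side view, about 3 px from prediction.
- The network did not find the amber capped bottle in the final side view. I judged it from the picture instead, where it is plainly visible at (315,210).
- The network put the blue bottle about 6 px off in the top view and the green one about 6 px off in the side view. I put this down to network error, because the pictures themselves matched the predictions.

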